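# Put pharmacy stock away into picking bins

## Robot

A 6-joint arm with a two-finger parallel gripper is mounted at the origin on the work surface. World frame = base frame: x ahead of the robot, y to its left, z up, the work surface at z = 0. Lengths are in m, angles in rad, forces in N, time in s.
With the tool pointing down it reaches from about 0.425 to 0.95 m from the base axis. Payload 3.5 kg.
Tool frame: the origin (TCP) lies at the very end of the fingers, on their centre line; the grasp point (between the pads) lies 19 mm behind it; x points along the fingers, z is the direction in which the jaws open and shut, and the axes are right-handed (so a half turn about x gives the same grasp; the last joint's range is limited). The gripper opens to 85 mm and grips with 20 to 120 N. Pads are 22 mm wide; open, the fingers measure 114 mm over their backs; the gripper's body (76 mm by 85 mm) begins 54 mm behind the grasp point. The pads swing forward as they close: fully open they stand 13 mm farther back than shut.
Start: joints at [1.194, 0.286, 1.577, -0, 1.279, -0.15], TCP at [0.152, 0.658, 0.231] pointing down, gripper open.
Joint ranges: [-2.77, 2.77], [-0.9, 2.22], [0.21, 2.48], [-1.53, 4.67], [0.24, 2.81], [-2.84, 2.84]. Speed limits (rad/s): [2.79, 2.79, 3.14, 3.14, 3.14, 3.14].

## Interface

Orientations are given as a unit quaternion [x, y, z, w].
In Python, from plant import ctrl, cams gives the robot as it stands.
- The arm moves only by the tool play_rows, never from a script. Its argument "rows" is a list of rows, each a list of 3 entries, a list of its own where there are three numbers: the opening in per cent of the stroke, from 0 (shut) to 100 (fully open), then the shift along the tool's x, y, z in units of 0.3 m (1.0 is 0.3 m), then the turn, a rotation vector about the tool's x, y, z in units of pi/2 rad (1.0 is pi/2 rad). A call has 1 to 10 rows; each row is the pose to reach, as a shift and turn from the pose commanded when the call began, along the tool's axes at that moment; what a row does not reach only later rows make up. A row lasts 1/12 s, in which the tool goes at most 41.7 mm and 7.16 degrees, less where a joint would pass 70% of its speed; a pose out of reach is approached as far as the arm can. A call with a number of a shift or a turn outside -1 to 1 is refused whole. A call with a gripper value outside its range is refused whole. The fingers move at their own pace and stop on an object; "force" is the grip in N (left out, the last holds). Time passes only in rows, so rows that repeat a pose let the fingers close. It gives the time, the measured TCP pose, the force and the opening at its end, in the units of the state.
- ctrl.get_state(): the state, without advancing time (a new reading comes with each control period).
- cams.read_camera(name): name is "side" or "top" or "wrist"; returns a dict with "color" (480x640x3 uint8, red, green, blue), "fx", "fy", "cx", "cy" (pixels), "view" (4x4, takes a point from world to camera coordinates). Camera axes: x right, y down, z forward; pixel columns grow to the right and rows downward; lengths in m; the calibration is good to about 2 mm. A picture is of the moment at which its call begins. There is no depth.
- ctrl.sign_off(): hands the job in, once; it reports no verdict.
The state is a dict: "time": time; "qpos": joint angles; "dq": joint speeds; "joint_efforts": joint torques, N m; "eef_pos": TCP position; "tcp_rot": TCP orientation; "contact_force": force on the tool from outside, world axes, zero at the start; "wrist_torque": the same for the moment, N m; "opening": opening from 0.0 (shut) to 1.0 (fully open).
Only numpy, scipy, OpenCV 4.12 (cv2) and the standard library are available. Lean on these libraries where they do the work, as an engineer would, in place of code of your own. Each camera call takes 0.05 s, during which the arm holds its last target. There are 200 camera calls.

## Task

Put this mixed delivery away: stand the loose nozzle bottle, the loose jar and the carton from the steel holder upright on the floor of the blue bin that already holds one of the same kind, the carton crosswise in its bin like the one already there. Set everything down without dropping it, and leave the items already in the bins, the tape roll, the stamp, the cup and the terminal where they are.

Things in the scene. Friction and masses are not known exactly. Their poses are not given: they have to be found in the camera images.
- bottle_a: White plastic nozzle bottle, standing upright: round body 44 mm in diameter and 76 mm high, shoulder to 86 mm, a thin pointed nozzle up to 112 mm. Origin at the centre of its underside, z up its axis. Grip the body, best 55 to 65 mm up. To be put away.
- jar_a: White plastic screw-top jar, standing upright: 62 mm in diameter, 74 mm high (slight groove at 52 to 56 mm). Origin at the centre of its underside, z up. To be put away.
- carton_a: Plain white carton, standing upright: 64 mm wide along its x, 36 mm thick along its y, 80 mm high. Origin at the centre of its underside. To be put away. At first in the steel holder, whose plates cover its broad faces: only its narrow ends can be gripped there. Crosswise in a bin its ends come within 10 mm of the side walls, no room for fingers: there it must be held by its broad faces.
- rack: Fixed steel carton holder: base 44 (x) by 60 (y) by 4 mm, and two upright plates 44 mm long, 3 mm thick, up to 84 mm above the table, 42 mm apart inside; open at its x ends and top. The carton stands on the base, its x along the holder's x, ends 10 mm proud of the plates. Origin: centre of the underside.
- bin_bottles: Blue open picking bin, fixed; the three are alike, in any order. Origin: centre of its underside; x along it, low front at -x. Inside x -115 to 115, y -42 to 42 mm, floor top 4 mm up; walls 4 mm thick, back and sides 100 mm high, front 45 mm (sides slope down to it over the front 29 mm). This one already holds a nozzle bottle.
- bin_jars: Blue open picking bin, fixed; the three are alike, in any order. Origin: centre of its underside; x along it, low front at -x. Inside x -115 to 115, y -42 to 42 mm, floor top 4 mm up; walls 4 mm thick, back and sides 100 mm high, front 45 mm (sides slope down to it over the front 29 mm). This one already holds a jar.
- bin_cartons: Blue open picking bin, fixed; the three are alike, in any order. Origin: centre of its underside; x along it, low front at -x. Inside x -115 to 115, y -42 to 42 mm, floor top 4 mm up; walls 4 mm thick, back and sides 100 mm high, front 45 mm (sides slope down to it over the front 29 mm). This one already holds a carton standing crosswise.
- bottle_sample: White plastic nozzle bottle, standing upright: round body 44 mm in diameter and 76 mm high, shoulder to 86 mm, a thin pointed nozzle up to 112 mm. Origin at the centre of its underside, z up its axis. Grip the body, best 55 to 65 mm up. Already in its bin, near its back end, where it is to stay.
- jar_sample: White plastic screw-top jar, standing upright: 62 mm in diameter, 74 mm high (slight groove at 52 to 56 mm). Origin at the centre of its underside, z up. Already in its bin, near its back end, where it is to stay.
- carton_sample: Plain white carton, standing upright: 64 mm wide along its x, 36 mm thick along its y, 80 mm high. Origin at the centre of its underside. Already in its bin, crosswise (its x along the bin's y), near its back end, where it is to stay.
- tape: Roll of packing tape lying flat, 90 mm outside diameter, 72 mm hole, 48 mm high. Origin at the centre of its underside. Not to be moved.
- cup: Blue drinking cup without handle, standing upright, 72 mm in diameter, 85 mm high. Origin at the centre of its underside. Not to be moved.
- stamp: Hand stamp: black base 60 by 34 by 20 mm with a wooden knob up to 62 mm. Origin at the centre of its underside. Not to be moved.
- terminal: Black hand-held stock terminal lying flat, 62 by 130 by 22 mm. Origin at the centre of its underside. Not to be moved.
Things that resemble listed ones, but are neither listed nor needed, are in the scene too. Leave any orange look-alike of the jar_a alone.

How it is judged:
At the end, for the whole second after the job is handed in: The three stand upright (0.12 rad), at rest, on the floor of their kind's bin, origin within 30 mm of its centre line and x -95 (carton -70) to 100 mm; carton crosswise within 0.25 rad; the three samples (upright), tape, stamp, cup and terminal moved less than 30 mm (x of bottle_a in the frame of bin_bottles between -0.095 and 0.1 m and y of bottle_a in the frame of bin_bottles between -0.03 and 0.03 m and z of bottle_a in the frame of bin_bottles between -0.005 and 0.012 m and angle between each of bottle_a, jar_a, carton_a, bottle_sample, jar_sample, carton_sample's own z axis and vertical below 0.12 rad and linear speed of each of bottle_a, jar_a, carton_a below 0.03 m/s and x of jar_a in the frame of bin_jars between -0.095 and 0.1 m and y of jar_a in the frame of bin_jars between -0.03 and 0.03 m and z of jar_a in the frame of bin_jars between -0.005 and 0.012 m and x of carton_a in the frame of bin_cartons between -0.07 and 0.1 m and y of carton_a in the frame of bin_cartons between -0.03 and 0.03 m and z of carton_a in the frame of bin_cartons between -0.005 and 0.012 m and angle between the x axis of carton_a and the y axis of bin_cartons, either way round below 0.25 rad and distance of each of bottle_sample, jar_sample, carton_sample, tape, stamp, cup, terminal from where it was at the start of the episode below 0.03 m); the robot touches nothing.
It fails at once if the loose bottle, jar or carton is dropped (falls faster than 0.55 m/s, about 16 mm of free fall, with the fingers off it) ((linear speed of bottle_a above 0.55 m/s and contact force between the fingers and bottle_a below 0.05 N) or (linear speed of jar_a above 0.55 m/s and contact force between the fingers and jar_a below 0.05 N) or (linear speed of carton_a above 0.55 m/s and contact force between the fingers and carton_a below 0.05 N)).
It fails at once if one of the items already in the bins, or the tape roll, stamp, cup or terminal, is shifted more than 30 mm (distance of any of bottle_sample, jar_sample, carton_sample, tape, stamp, cup, terminal from where it was at the start of the episode above 0.03 m).
It also fails if it takes over 72 s, if anything falls off the work surface, if the arm or the gripper's body presses on something with over 40 N, if the wrist force passes 120 N, or if a joint passes its speed limit or range.

## Working session

There is one attempt and no reset: what is moved stays moved. The work goes in short steps, Python scripts to look and compute and a tool call to move; the robot and the scene stay as the last step left them, time stands still between calls to the robot, and variables do not carry over. Pictures are saved under pics/ and viewed, about 8 in all and at most 12, crops included, and the job is handed in when it is done.

Besides the shell and the picture viewer there is one more tool, called after "Request:" by a JSON object that holds its "name" and its "arguments", one argument or row to a line. play_rows: Moves the arm, as the interface text tells. Shifts and turns lie within -1 to 1; 1 stands for 0.3 m of shift or pi/2 rad of turn. Its arguments: {"type":"object","properties":{"rows":{"type":"array"},"force":{"type":"number"}},"required":["rows"]}

```bash
mkdir -p pics; ls; cat > h.py <<'E'
import numpy as np, cv2
from plant import ctrl, cams
from scipy.spatial.transform import Rotation as R
def grab(n,save=None):
    d=cams.read_camera(n)
    if save: cv2.imwrite(save,cv2.cvtColor(d["color"],cv2.COLOR_RGB2BGR))
    return d
def ray(d,u,v):
    V=np.array(d["view"]);Rm=V[:3,:3];c=-Rm.T@V[:3,3]
    return c,Rm.T@np.array([(u-d["cx"])/d["fx"],(v-d["cy"])/d["fy"],1])
def onz(d,u,v,z):
    c,r=ray(d,u,v);return (c+r*(z-c[2])/r[2])[:2].round(4)
def proj(d,p):
    V=np.array(d["view"]);q=V[:3,:3]@np.array(p)+V[:3,3]
    return np.array([q[0]/q[2]*d["fx"]+d["cx"],q[1]/q[2]*d["fy"]+d["cy"]]).round(1)
E
python3 - <<'E'
from h import *
for n in("top","side"):
    d=grab(n,f"pics/{n}0.png");print(n,d["fx"],d["cx"],d["cy"],np.array(d["view"]).round(3).tolist())
print(ctrl.get_state())
E
```

```text
pics
top 482.9178088863312 326.24081474918495 239.31163879555706 [[0.005, -1.0, 0.0, -0.052], [-0.995, -0.005, -0.1, 0.58], [0.1, 0.0, -0.995, 1.005], [0.0, 0.0, 0.0, 1.0]]
side 472.75101220190334 322.21954008508976 230.26014906184434 [[0.97, -0.241, -0.011, -0.57], [-0.184, -0.71, -0.679, 0.088], [0.156, 0.661, -0.734, 1.141], [0.0, 0.0, 0.0, 1.0]]
{'time': 0.1, 'qpos': array([ 1.19400184e+00,  2.87144526e-01,  1.57805526e+00,  8.74013695e-06,
        1.27861263e+00, -1.49993994e-01]), 'dq': array([ 0.00048555,  0.00050134, -0.00214946,  0.0011163 , -0.00177584,
        0.00087186]), 'joint_efforts': array([-3.46223324e-04, -4.07294011e+01, -2.93699867e+01, -1.95802922e-04,
        3.43518135e-03,  6.27875522e-06]), 'eef_pos': array([0.15152048, 0.6571509 , 0.23002718]), 'tcp_rot': array([-0.44059765,  0.55404919,  0.43982014,  0.55268567]), 'contact_force': array([ 0.47655504,  0.04603805, -0.46532262]), 'wrist_torque': array([ 0.01001327,  0.01171982, -0.00788694]), 'opening': 1.0007802152739882}
```

View pics/top0.png

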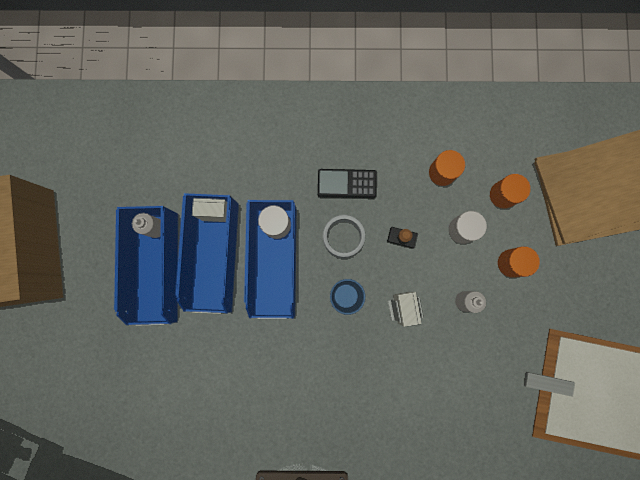

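View pics/side0.png

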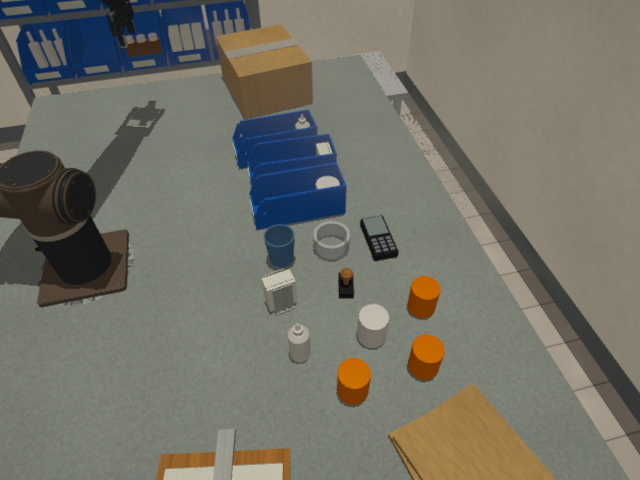

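The top view shows three bins: bottles at (147,265), cartons at (208,254) and jars at (271,259). The white jar is at (470,227), the bottle at (474,302) and the carton in its holder at (406,309). The three orange look-alikes are at (450,168), (514,190) and (523,262), so the white jar is the one meant. Next I'll enlarge and measure.

```bash
python3 - <<'E'
from h import *
im=cv2.imread("pics/top0.png")
def crop(x,y,w,h,s):
    c=cv2.resize(im[y:y+h,x:x+w],None,fx=s,fy=s,interpolation=cv2.INTER_CUBIC)
    for k in range(0,w,10):
        cv2.line(c,(k*s,0),(k*s,6 if k%50 else 14),(0,255,255),1)
        if k%20==0: cv2.putText(c,str(x+k),(k*s,22),0,.35,(0,255,255),1)
    for k in range(0,h,10):
        cv2.line(c,(0,k*s),(6,k*s),(0,255,255),1)
        if k%20==0: cv2.putText(c,str(y+k),(8,k*s+4),0,.35,(0,255,255),1)
    return c
cv2.imwrite("pics/bins.png",crop(105,185,200,145,4))
cv2.imwrite("pics/loose.png",crop(380,200,120,132,4))
d=grab("top")
hsv=cv2.cvtColor(d["color"],cv2.COLOR_RGB2HSV)
# blue bins: contours
m=cv2.inRange(hsv,(105,150,40),(125,255,255))
cs,_=cv2.findContours(m,0,2)
for c in cs:
    if cv2.contourArea(c)>2000: print("blue",cv2.boundingRect(c),cv2.minAreaRect(c),cv2.approxPolyDP(c,4,True)[:,0].tolist())
w=cv2.inRange(hsv,(0,0,110),(180,60,255))
w[:, :110]=0;w[:, 500:]=0;w[:150]=0;w[340:]=0
cs,_=cv2.findContours(w,0,2)
for c in cs:
    if cv2.contourArea(c)>60: print("white",cv2.contourArea(c),cv2.minEnclosingCircle(c),cv2.minAreaRect(c))
E
```

```text
blue (244, 200, 52, 118) ((269.5601806640625, 258.48748779296875), (50.115543365478516, 117.5628890991211), 0.7638985514640808) [[248, 200], [244, 301], [249, 317], [293, 317], [293, 202]]
blue (114, 194, 124, 131) ((175.46881103515625, 259.1846008300781), (121.219970703125, 131.44044494628906), 1.0609116554260254) [[228, 195], [184, 194], [178, 258], [176, 213], [162, 206], [117, 207], [114, 309], [126, 324], [176, 321], [177, 302], [183, 310], [231, 311], [237, 203]]
white 330.5 ((475.4565124511719, 302.4130554199219), 11.42607593536377) ((475.0, 301.5), (20.0, 21.0), 0.0)
white 112.0 ((237.5, 272.0), 23.048959732055664) ((240.51559448242188, 272.1256408691406), (7.202084064483643, 46.08501052856445), 2.385944128036499)
white 225.0 ((299.5, 271.5), 45.634517669677734) ((305.11407470703125, 271.693603515625), (15.16340160369873, 91.18717956542969), 1.9749343395233154)
white 305.5 ((142.42982482910156, 223.1491241455078), 10.430991172790527) ((142.0, 223.0), (20.0, 20.0), -0.0)
white 1379.0 ((342.5, 233.0), 28.04024887084961) ((344.9405822753906, 234.40594482421875), (43.383621215820
[... 1184 characters left out ...]
359375, 180.35256958007812), (32.19887161254883, 69.11467742919922), 58.276397705078125)
white 1097.5 ((392.5, 175.5), 46.82423782348633) ((391.99212646484375, 174.92156982421875), (50.639739990234375, 91.87731170654297), 48.71529006958008)
white 271.5 ((311.5, 162.5), 23.032684326171875) ((311.5, 163.0), (26.0, 41.0), 90.0)
white 182.5 ((257.5, 156.0), 20.718448638916016) ((257.5, 158.5), (17.0, 41.0), 90.0)
white 1427.0 ((243.56338500976562, 192.74903869628906), 56.252750396728516) ((234.47833251953125, 184.9435272216797), (84.30081176757812, 100.26596069335938), 32.15229415893555)
white 449.5 ((183.5945587158203, 166.0960693359375), 23.183269500732422) ((183.5, 169.0), (38.0, 37.0), 90.0)
```

View pics/bins.png

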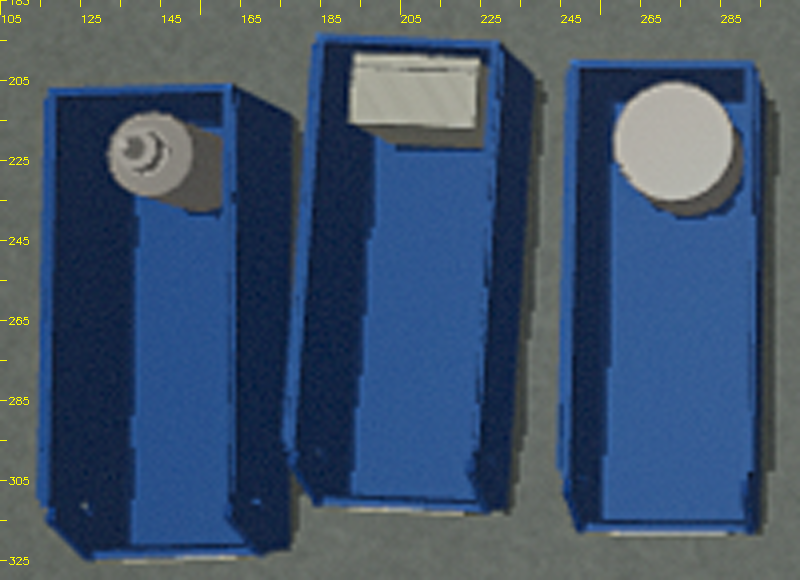

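View pics/loose.png

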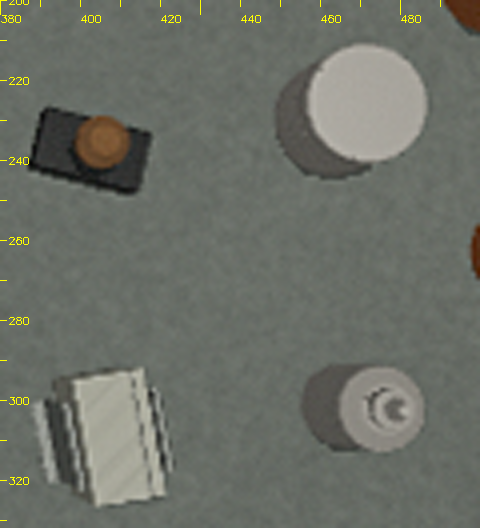

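The crops show bin rims and items clearly, with white tops at jar (471.7,225.5), bottle (475.5,302) and carton top corners (398.7,295), (415.7,292), (421.2,323.7), (404.2,326.5). Now I'll convert them to world positions.

```bash
python3 - <<'E'
from h import *
d=grab("top")
P=lambda l,z:np.array([onz(d,u,v,z) for u,v in l])
for n,l in dict(bottle=[(117.5,207),(163.2,206.3),(114.5,310),(162,312)],carton=[(184.5,194.3),(230,195.5),(175.8,296.3),(223,302.5)],jar=[(247.5,200.5),(293.8,200.5),(245,302.5),(293,304)]).items():
    p=P(l,.1);a=(p[0]-p[2])/np.linalg.norm(p[0]-p[2]);b=(p[1]-p[3])/np.linalg.norm(p[1]-p[3]);x=a+b;x/=np.linalg.norm(x)
    m=(p[0]+p[1])/2;w=p[0]-p[1]
    print(n,p.tolist(),"w",np.linalg.norm(w).round(4),"yaw",np.degrees([np.arctan2(a[1],a[0]),np.arctan2(b[1],b[0]),np.arctan2(-w[0],w[1])]).round(1),"centre",(m-.119*x).round(4),"half",np.degrees(np.arctan2(x[1],x[0])).round(2))
print("jar",onz(d,471.7,225.5,.074),"bottle",onz(d,475.5,302,.076),onz(d,479.2,302,.112))
c=P([(398.7,295),(415.7,292),(421.2,323.7),(404.2,326.5)],.084)
print("carton",c.tolist(),c.mean(0),[np.linalg.norm(c[i]-c[i-1]).round(4) for i in range(4)])
e=c[0]-c[3]+c[1]-c[2];print("yaw",np.degrees(np.arctan2(e[1],e[0])))
for n,u,v,z in [("jarS",273.4,220,.078),("botS",142.5,223,.08),("carS",208.5,209,.084),("cup",348,296,.085),("tape",344,236,.048),("stamp",402,236,.0),("term",347.5,184,.022)]: print(n,onz(d,u,v,z))
# side-view check
s=grab("side")
for p in [(.0,0,0)]:pass
J=onz(d,471.7,225.5,.074);B=onz(d,475.5,302,.076);C=c.mean(0)
print("side proj",proj(s,[*J,.074]),proj(s,[*B,.112]),proj(s,[*C,.084]))
q=ctrl.get_state();Rm=R.from_quat(q["tcp_rot"]).as_matrix();print(Rm.round(4))
E
```

```text
bottle [[0.6361, 0.3705], [0.638, 0.2788], [0.4312, 0.3665], [0.4278, 0.273]] w 0.0917 yaw [1.1 1.6 1.2] centre [0.5181 0.3218] half 1.35
carton [[0.6626, 0.2369], [0.6606, 0.1452], [0.4586, 0.247], [0.4469, 0.1536]] w 0.0917 yaw [-2.8 -2.3 -1.2] centre [0.5427 0.1963] half -2.54
jar [[0.6506, 0.1097], [0.6511, 0.0166], [0.4471, 0.1103], [0.4447, 0.0158]] w 0.0931 yaw [-0.2  0.2  0.3] centre [0.5319 0.0631] half 0.03
jar [ 0.6056 -0.3477] bottle [ 0.4497 -0.3508] [ 0.4507 -0.347 ]
carton [[0.4631, -0.1948], [0.4692, -0.2289], [0.4065, -0.2391], [0.4008, -0.2051]] [ 0.4349   -0.216975] [np.float64(0.0631), np.float64(0.0346), np.float64(0.0635), np.float64(0.0345)]
yaw 9.313598909305016
jarS [0.6144 0.0595]
botS [0.6066 0.3266]
carS [0.6356 0.1916]
cup [ 0.4606 -0.0931]
tape [ 0.5854 -0.0863]
stamp [ 0.5912 -0.2159]
term [ 0.7024 -0.0947]
side proj [372.4 316.4] [295.9 324.3] [276.9 279.8]
[[-5.000e-04 -9.744e-01  2.249e-01]
 [-1.100e-03  2.249e-01  9.744e-01]
 [-1.000e+00  2.000e-04 -1.200e-03]]
```

Request:
{"name": "play_rows", "arguments": {
  "rows": [
    [100, [-0.1, -0.06, -0.06], [0.04, 0, 0]],
    [100, [-0.2, -0.15, -0.13], [0.1, 0, 0]],
    [100, [-0.3, -0.25, -0.22], [0.17, 0, 0]],
    [100, [-0.333, -0.35, -0.31], [0.24, 0, 0]],
    [100, [-0.333, -0.45, -0.4], [0.31, 0, 0]],
    [100, [-0.333, -0.55, -0.49], [0.38, 0, 0]],
    [100, [-0.333, -0.636, -0.561], [0.428, 0, 0]]
  ],
  "force": 40
}}

```text
time: 0.83
eef_pos: [0.3003, 0.4495, 0.3322]
tcp_rot: [-0.231, 0.667, 0.232, 0.669]
contact_force: [0.7, 0.9, 0.4]
opening: 0.999
```

Request:
{"name": "play_rows", "arguments": {
  "rows": [
    [100, [0, -0.1, -0.01], [0.05, 0, 0]],
    [100, [0, -0.22, -0.02], [0.1, 0, 0]],
    [100, [0, -0.34, -0.035], [0.15, 0, 0]],
    [100, [0, -0.46, -0.05], [0.2, 0, 0]],
    [100, [0, -0.58, -0.06], [0.26, 0, 0]],
    [100, [0, -0.7, -0.07], [0.32, 0, 0]],
    [100, [0, -0.82, -0.085], [0.38, 0, 0]],
    [100, [0, -0.92, -0.095], [0.428, 0, 0]],
    [100, [0, -0.984, -0.1], [0.428, 0, 0]],
    [100, [0, -0.984, -0.1], [0.428, 0, 0]]
  ]
}}

```text
time: 1.67
eef_pos: [0.4615, 0.1984, 0.331]
tcp_rot: [0.001, 0.707, -0.002, 0.707]
contact_force: [-0.4, -0.3, 0.6]
opening: 1.001
```

Request:
{"name": "play_rows", "arguments": {
  "rows": [
    [100, [0, -0.1, 0], [0, 0, 0]],
    [100, [0, -0.22, 0], [0, 0, 0]],
    [100, [0, -0.34, 0], [0, 0, 0]],
    [100, [0, -0.46, 0], [0, 0, 0]],
    [100, [0, -0.58, 0], [0, 0, 0]],
    [100, [0, -0.7, 0], [0, 0, 0]],
    [100, [0, -0.82, 0], [0, 0, 0]],
    [100, [0, -0.933, 0], [0, 0, 0]]
  ]
}}

```text
time: 2.33
eef_pos: [0.4593, -0.0796, 0.3314]
tcp_rot: [0.0, 0.707, 0.0, 0.707]
contact_force: [0.6, -0.4, -0.3]
opening: 1.001
```

Request:
{"name": "play_rows", "arguments": {
  "rows": [
    [100, [0.02, -0.1, 0], [0, 0, 0]],
    [100, [0.06, -0.2, 0], [0, 0, 0]],
    [100, [0.1, -0.32, 0], [0, 0, 0]],
    [100, [0.15, -0.44, 0], [0, 0, 0]],
    [100, [0.2, -0.56, 0], [0, 0, 0]],
    [100, [0.27, -0.68, -0.01], [0, 0, 0]],
    [100, [0.35, -0.8, -0.03], [0, 0, 0]],
    [100, [0.43, -0.9, -0.038], [0, 0, 0]],
    [100, [0.43, -0.9, -0.038], [0, 0, 0]],
    [100, [0.43, -0.9, -0.038], [0, 0, 0]]
  ]
}}

```text
time: 3.17
eef_pos: [0.4473, -0.3484, 0.1996]
tcp_rot: [0.002, 0.708, 0.001, 0.706]
contact_force: [0.1, -1.0, 0.8]
opening: 1.003
```

```bash
python3 - <<'E'
from h import *
w=grab("wrist","pics/w1.png");print(ctrl.get_state()["eef_pos"])
print(np.array(w["view"]).round(3).tolist())
for p in [(.450,-.350,.112),(.450,-.350,.076),(.6056,-.3477,.074),(.435,-.217,.084)]: print(proj(w,p))
E
```

```text
[ 0.44822231 -0.34806374  0.20150412]
[[1.0, -0.003, -0.003, -0.449], [-0.002, -0.962, 0.274, -0.361], [-0.004, -0.274, -0.962, 0.255], [0.0, 0.0, 0.0, 1.0]]
[319.1 249.8]
[318.9 233.2]
[560.1 228.3]
[290.9  -0.5]
```

View pics/w1.png

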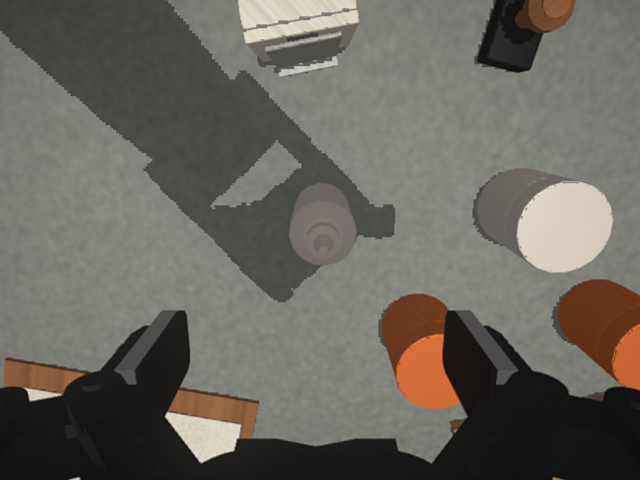

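The wrist view shows the bottle nozzle at (323,240) and the jar lid at (564,226), within about 2 mm of prediction. I'll go ahead with the grasp.

Request:
{"name": "play_rows", "arguments": {
  "rows": [
    [100, [0.1, 0, 0.008], [0, 0, 0]],
    [100, [0.2, 0, 0.008], [0, 0, 0]],
    [100, [0.3, 0, 0.008], [0, 0, 0]],
    [100, [0.4, 0, 0.008], [0, 0, 0]],
    [100, [0.48, 0, 0.008], [0, 0, 0]],
    [100, [0.525, 0, 0.008], [0, 0, 0]],
    [100, [0.525, 0, 0.008], [0, 0, 0]],
    [40, [0.525, 0, 0.008], [0, 0, 0]],
    [40, [0.525, 0, 0.008], [0, 0, 0]],
    [40, [0.525, 0, 0.008], [0, 0, 0]]
  ]
}}

```text
time: 4.05
eef_pos: [0.4521, -0.3498, 0.0474]
tcp_rot: [-0.001, 0.706, -0.001, 0.708]
contact_force: [0.8, -0.4, 0.2]
opening: 0.606
```

Request:
{"name": "play_rows", "arguments": {
  "rows": [
    [30, [0, 0, 0], [0, 0, 0]],
    [30, [0, 0, 0], [0, 0, 0]],
    [30, [0, 0, 0], [0, 0, 0]],
    [30, [0, 0, 0], [0, 0, 0]],
    [30, [0, 0, 0], [0, 0, 0]],
    [30, [0, 0, 0], [0, 0, 0]]
  ],
  "force": 40
}}

```text
time: 4.55
eef_pos: [0.4518, -0.3499, 0.0473]
tcp_rot: [-0.001, 0.706, -0.001, 0.708]
contact_force: [0.0, 1.2, 6.0]
opening: 0.502
```

Request:
{"name": "play_rows", "arguments": {
  "rows": [
    [30, [-0.04, 0, 0], [0, 0, 0]],
    [30, [-0.1, 0, 0], [0, 0, 0]],
    [30, [-0.18, 0, 0], [0, 0, 0]],
    [30, [-0.26, 0, 0], [0, 0, 0]],
    [30, [-0.34, 0, 0], [0, 0, 0]],
    [30, [-0.42, 0, 0], [0, 0, 0]],
    [30, [-0.5, 0, 0], [0, 0, 0]],
    [30, [-0.533, 0, 0], [0, 0, 0]]
  ]
}}

```text
time: 5.22
eef_pos: [0.4517, -0.3499, 0.2095]
tcp_rot: [-0.002, 0.705, -0.002, 0.709]
contact_force: [0.6, -0.1, -0.5]
opening: 0.503
```

Request:
{"name": "play_rows", "arguments": {
  "rows": [
    [30, [0, 0.05, 0], [0, 0, 0]],
    [30, [0, 0.13, 0], [0, 0, 0]],
    [30, [0, 0.23, 0], [0, 0, 0]],
    [30, [0, 0.33, 0], [0, 0, 0]],
    [30, [0, 0.43, 0], [0, 0, 0]],
    [30, [0, 0.53, 0], [0, 0, 0]],
    [30, [0, 0.63, 0], [0, 0, 0]],
    [30, [0, 0.73, 0], [0, 0, 0]],
    [30, [0, 0.83, 0], [0, 0, 0]],
    [30, [0, 0.933, 0], [0, 0, 0]]
  ]
}}

```text
time: 6.05
eef_pos: [0.4491, -0.0664, 0.2028]
tcp_rot: [0.001, 0.708, 0.0, 0.706]
contact_force: [0.6, -0.4, -1.3]
opening: 0.501
```

Request:
{"name": "play_rows", "arguments": {
  "rows": [
    [30, [0, 0.1, 0], [0, 0, 0]],
    [30, [0, 0.2, 0.01], [0, 0, 0]],
    [30, [0, 0.3, 0.02], [0, 0, 0]],
    [30, [0, 0.4, 0.04], [0, 0, 0]],
    [30, [0, 0.5, 0.06], [0, 0, 0]],
    [30, [0, 0.6, 0.08], [0, 0, 0]],
    [30, [0, 0.7, 0.1], [0, 0, 0]],
    [30, [0, 0.8, 0.12], [0, 0, 0]],
    [30, [0, 0.9, 0.13], [0, 0, 0]],
    [30, [0, 0.98, 0.13], [0, 0, 0]]
  ]
}}

```text
time: 6.88
eef_pos: [0.4884, 0.2274, 0.2027]
tcp_rot: [-0.0, 0.708, 0.0, 0.706]
contact_force: [0.3, -0.7, -1.7]
opening: 0.496
```

Request:
{"name": "play_rows", "arguments": {
  "rows": [
    [30, [0, 0.08, 0], [0, 0, 0]],
    [30, [0, 0.15, 0], [0, 0, 0]],
    [30, [0, 0.22, 0], [0, 0, 0]],
    [30, [0, 0.28, 0], [0, 0, 0]],
    [30, [0, 0.323, 0], [-0.015, 0, 0]],
    [30, [0, 0.323, 0], [-0.015, 0, 0]],
    [30, [0, 0.323, 0], [-0.015, 0, 0]]
  ]
}}

```text
time: 7.47
eef_pos: [0.4889, 0.3221, 0.2034]
tcp_rot: [-0.009, 0.708, 0.008, 0.706]
contact_force: [0.1, -1.0, -1.3]
opening: 0.502
```

```bash
python3 - <<'E'
from h import *
w=grab("wrist","pics/w2.png");s=ctrl.get_state();print(s["eef_pos"],s["opening"])
for p in [(.6366,.3233+.042,.1),(.6366,.3233-.042,.1),(.607,.327,.116)]: print(proj(w,p))
grab("top","pics/t2.png")
E
```

```text
[0.4892542  0.32163556 0.20369819] 0.5049591658001206
[574.7 171.7]
[548.9 306.6]
[525.3 242.8]
```

View pics/w2.png

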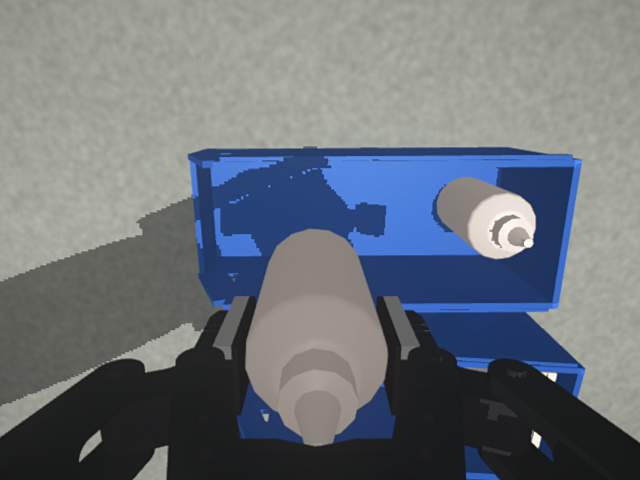

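The bin is under the held bottle, with the sample tip at (528,242) against a predicted (525,243). Now I'll lower it.

Request:
{"name": "play_rows", "arguments": {
  "rows": [
    [30, [0.06, 0, 0], [0, 0, 0]],
    [30, [0.13, 0, 0], [0, 0, 0]],
    [30, [0.2, 0, 0], [0, 0, 0]],
    [30, [0.27, 0, 0], [0, 0, 0]],
    [30, [0.34, 0, 0], [0, 0, 0]],
    [30, [0.41, 0, 0], [0, 0, 0]],
    [30, [0.46, 0, 0], [0, 0, 0]],
    [30, [0.49, 0, 0], [0, 0, 0]],
    [30, [0.505, 0, 0], [0, 0, 0]],
    [30, [0.505, 0, 0], [0, 0, 0]]
  ]
}}

```text
time: 8.4
eef_pos: [0.49, 0.3215, 0.0528]
tcp_rot: [-0.008, 0.707, 0.008, 0.707]
contact_force: [-0.6, 0.6, -0.7]
opening: 0.5
```

Request:
{"name": "play_rows", "arguments": {
  "rows": [
    [30, [0.005, 0, 0], [0, 0, 0]],
    [30, [0.01, 0, 0], [0, 0, 0]],
    [30, [0.013, 0, 0], [0, 0, 0]],
    [30, [0.015, 0, 0], [0, 0, 0]],
    [30, [0.015, 0, 0], [0, 0, 0]]
  ]
}}

```text
time: 8.82
eef_pos: [0.4912, 0.3227, 0.0514]
tcp_rot: [-0.008, 0.706, 0.008, 0.708]
contact_force: [-2.8, -2.2, 7.2]
opening: 0.498
```

Request:
{"name": "play_rows", "arguments": {
  "rows": [
    [80, [0, 0, 0], [0, 0, 0]],
    [80, [0, 0, 0], [0, 0, 0]],
    [80, [0, 0, 0], [0, 0, 0]],
    [80, [0, 0, 0], [0, 0, 0]],
    [80, [-0.05, 0, 0], [0, 0, 0]],
    [80, [-0.13, 0, 0], [0, 0, 0]],
    [80, [-0.23, 0, 0], [0, 0, 0]],
    [80, [-0.33, 0, 0], [0, 0, 0]],
    [80, [-0.45, 0, 0], [0.015, 0, 0]],
    [80, [-0.567, 0, 0], [0.015, 0, 0]]
  ]
}}

```text
time: 9.65
eef_pos: [0.4895, 0.3219, 0.2196]
tcp_rot: [0.0, 0.708, -0.001, 0.707]
contact_force: [0.9, 0.6, -0.6]
opening: 0.803
```

Request:
{"name": "play_rows", "arguments": {
  "rows": [
    [100, [0, 0, 0], [0, 0, 0]],
    [100, [0, -0.06, 0], [0, 0, 0]],
    [100, [0, -0.16, 0], [0, 0, 0]],
    [100, [0, -0.28, 0], [0, 0, 0]],
    [100, [0, -0.4, 0], [0, 0, 0]],
    [100, [0, -0.52, 0], [0, 0, 0]],
    [100, [0, -0.64, 0], [0, 0, 0]],
    [100, [0, -0.76, 0], [0, 0, 0]],
    [100, [0, -0.88, 0], [0, 0, 0]],
    [100, [0, -1, 0], [0, 0, 0]]
  ]
}}

```text
time: 10.48
eef_pos: [0.4894, 0.0205, 0.2185]
tcp_rot: [0.0, 0.707, -0.0, 0.707]
contact_force: [1.3, -0.1, -1.2]
opening: 1.0
```

```bash
python3 - <<'E'
from h import *
w=grab("top","pics/t3.png");s=ctrl.get_state();print(s["eef_pos"],s["opening"])
hsv=cv2.cvtColor(w["color"],cv2.COLOR_RGB2HSV)
m=cv2.inRange(hsv,(0,0,105),(180,70,255))[200:320,120:172]
n,l,st,c=cv2.connectedComponentsWithStats(m)
for i in range(1,n):
    if st[i,4]>60: print(st[i],c[i]+[120,200],onz(w,*(c[i]+[120,200]),.08))
E
```

```text
[0.48984691 0.01516639 0.21862293] 1.002123331716931
[  0   0  52  10 339] [146.12684366 202.84365782] [0.6483 0.321 ]
[ 12  13  21  21 324] [142.39814815 223.15432099] [0.6063 0.3268]
[ 12  70  21  22 337] [142.27596439 280.26706231] [0.49  0.322]
```

Request:
{"name": "play_rows", "arguments": {
  "rows": [
    [100, [0, -0.08, 0.03], [0, 0, 0]],
    [100, [0, -0.18, 0.07], [0, 0, 0]],
    [100, [0, -0.28, 0.11], [0, 0, 0]],
    [100, [0, -0.39, 0.16], [0, 0, 0]],
    [100, [0, -0.5, 0.21], [0, 0, 0]],
    [100, [0, -0.61, 0.26], [0, 0, 0]],
    [100, [0, -0.72, 0.3], [0, 0, 0]],
    [100, [0, -0.83, 0.34], [0, 0, 0]],
    [100, [0, -0.93, 0.38], [0, 0, 0]],
    [100, [0, -0.94, 0.39], [0, 0, 0]]
  ]
}}

```text
time: 11.37
eef_pos: [0.6074, -0.2648, 0.2178]
tcp_rot: [0.001, 0.707, -0.002, 0.707]
contact_force: [-0.4, -0.2, -0.5]
opening: 1.0
```

Request:
{"name": "play_rows", "arguments": {
  "rows": [
    [100, [0, -0.1, 0], [0, 0, 0]],
    [100, [0, -0.2, 0], [0, 0, 0]],
    [100, [0, -0.288, 0], [0, 0, 0]],
    [100, [0, -0.288, 0], [0, 0, 0]],
    [100, [0.1, -0.288, 0], [0, 0, 0]],
    [100, [0.21, -0.288, 0], [0, 0, 0]],
    [100, [0.33, -0.288, 0], [0, 0, 0]],
    [100, [0.33, -0.288, 0], [0, 0, 0]]
  ]
}}

```text
time: 12.03
eef_pos: [0.6021, -0.3416, 0.1099]
tcp_rot: [0.004, 0.712, 0.004, 0.702]
contact_force: [-1.8, 0.5, -3.1]
opening: 0.998
```

```bash
python3 - <<'E'
from h import *
w=grab("wrist");s=ctrl.get_state();print(s["eef_pos"])
hsv=cv2.cvtColor(w["color"],cv2.COLOR_RGB2HSV)
m=cv2.inRange(hsv,(0,0,150),(180,60,255))
n,l,st,c=cv2.connectedComponentsWithStats(m)
for i in range(1,n):
    if st[i,4]>1500: print(st[i],c[i],onz(w,*c[i],.074))
print(proj(w,(.6065,-.348,.074)))
E
```

```text
[ 0.60367632 -0.34281581  0.11373042]
[324.1 294.5]
```

Request:
{"name": "play_rows", "arguments": {
  "rows": [
    [100, [0, 0, 0], [0, 0, 0]],
    [100, [0, 0, 0], [0, 0, 0]]
  ]
}}

```text
time: 12.25
eef_pos: [0.6082, -0.3468, 0.1231]
tcp_rot: [-0.001, 0.706, -0.001, 0.708]
contact_force: [-0.2, -0.0, -0.3]
opening: 0.999
```

```bash
python3 - <<'E'
from h import *
w=grab("wrist","pics/w3.png");s=ctrl.get_state();print(s["eef_pos"],s["tcp_rot"].round(4))
print(proj(w,(.6065,-.348,.074)))
E
```

```text
[ 0.608421   -0.3471412   0.12359386] [-0.0012  0.7054 -0.0013  0.7088]
[309.4 272.2]
```

View pics/w3.png

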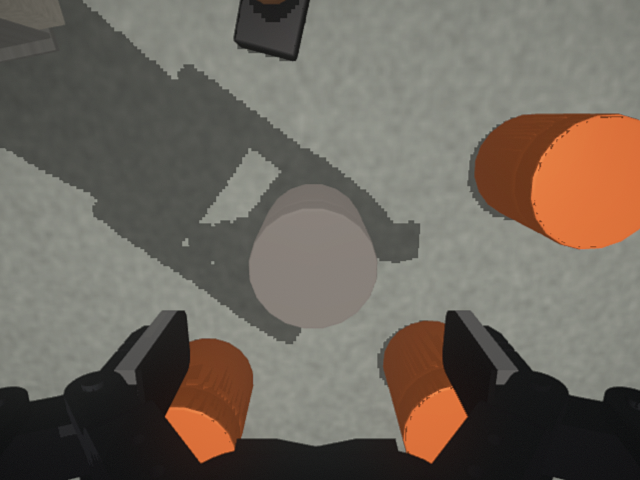

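The lid is centred between the jaws at (313,268), and orange jars are clear of the fingers. Descending to grip.

Request:
{"name": "play_rows", "arguments": {
  "rows": [
    [100, [0.06, 0, 0], [0, 0, 0]],
    [100, [0.14, 0, 0], [0, 0, 0]],
    [100, [0.22, 0, 0], [0, 0, 0]],
    [100, [0.277, 0, 0], [0, 0, 0]],
    [100, [0.277, 0, 0], [0, 0, 0]],
    [60, [0.277, 0, 0], [0, 0, 0]],
    [60, [0.277, 0, 0], [0, 0, 0]],
    [60, [0.277, 0, 0], [0, 0, 0]],
    [60, [0.277, 0, 0], [0, 0, 0]],
    [60, [0.277, 0, 0], [0, 0, 0]]
  ],
  "force": 45
}}

```text
time: 13.13
eef_pos: [0.6086, -0.3478, 0.0404]
tcp_rot: [-0.001, 0.705, -0.002, 0.709]
contact_force: [0.9, 1.0, 5.7]
opening: 0.713
```

Request:
{"name": "play_rows", "arguments": {
  "rows": [
    [50, [0, 0, 0], [0, 0, 0]],
    [50, [0, 0, 0], [0, 0, 0]],
    [50, [0, 0, 0], [0, 0, 0]],
    [50, [0, 0, 0], [0, 0, 0]],
    [50, [-0.04, 0, 0], [0, 0, 0]],
    [50, [-0.1, 0, 0], [0, 0, 0]],
    [50, [-0.1, 0, 0], [0, 0, 0]]
  ]
}}

```text
time: 13.72
eef_pos: [0.6083, -0.3476, 0.0708]
tcp_rot: [-0.001, 0.705, -0.001, 0.709]
contact_force: [1.1, -0.5, -0.4]
opening: 0.708
```

Request:
{"name": "play_rows", "arguments": {
  "rows": [
    [50, [-0.06, 0, 0], [0, 0, 0]],
    [50, [-0.14, 0, 0], [0, 0, 0]],
    [50, [-0.22, 0, 0], [0, 0, 0]],
    [50, [-0.3, 0, 0], [0, 0, 0]],
    [50, [-0.37, 0, 0], [0, 0, 0]],
    [50, [-0.4, 0, 0], [0, 0, 0]]
  ]
}}

```text
time: 14.22
eef_pos: [0.6077, -0.3471, 0.1904]
tcp_rot: [-0.001, 0.706, -0.001, 0.709]
contact_force: [0.6, -0.2, -0.7]
opening: 0.711
```

Request:
{"name": "play_rows", "arguments": {
  "rows": [
    [50, [0, 0.05, -0.02], [0, 0, 0]],
    [50, [0, 0.13, -0.06], [0, 0, 0]],
    [50, [0, 0.23, -0.1], [0, 0, 0]],
    [50, [0, 0.33, -0.14], [0, 0, 0]],
    [50, [0, 0.43, -0.19], [0, 0, 0]],
    [50, [0, 0.53, -0.24], [0, 0, 0]],
    [50, [0, 0.63, -0.29], [0, 0, 0]],
    [50, [0, 0.73, -0.34], [0, 0, 0]],
    [50, [0, 0.83, -0.38], [0, 0, 0]],
    [50, [0, 0.933, -0.404], [0, 0, 0]]
  ]
}}

```text
time: 15.05
eef_pos: [0.4835, -0.0649, 0.1853]
tcp_rot: [0.001, 0.708, -0.0, 0.706]
contact_force: [0.5, 0.8, -1.4]
opening: 0.709
```

Request:
{"name": "play_rows", "arguments": {
  "rows": [
    [50, [0, 0.1, 0], [0, 0, 0]],
    [50, [0, 0.2, 0], [0, 0, 0]],
    [50, [0, 0.3, 0], [0, 0, 0]],
    [50, [0, 0.39, 0], [0, 0, 0]],
    [50, [0, 0.435, 0], [0, 0, 0]],
    [50, [0, 0.435, 0], [0, 0, 0]],
    [50, [0, 0.435, 0], [0, 0, 0]],
    [50, [0, 0.435, 0], [0, 0, 0]]
  ]
}}

```text
time: 15.72
eef_pos: [0.4853, 0.0636, 0.186]
tcp_rot: [0.0, 0.707, -0.0, 0.707]
contact_force: [0.2, 0.0, -2.1]
opening: 0.71
```

```bash
python3 - <<'E'
from h import *
w=grab("wrist","pics/w4.png");s=ctrl.get_state();print(s["eef_pos"],s["tcp_rot"].round(4),s["opening"])
for p in [(.6509,.1097,.1),(.6509,.0166,.1)]: print(proj(w,p))
E
```

```text
[0.48546557 0.06334988 0.18618096] [ 4.000e-04  7.073e-01 -6.000e-04  7.069e-01] 0.708402610795421
[627.5 163.3]
[595.7 323.2]
```

View pics/w4.png

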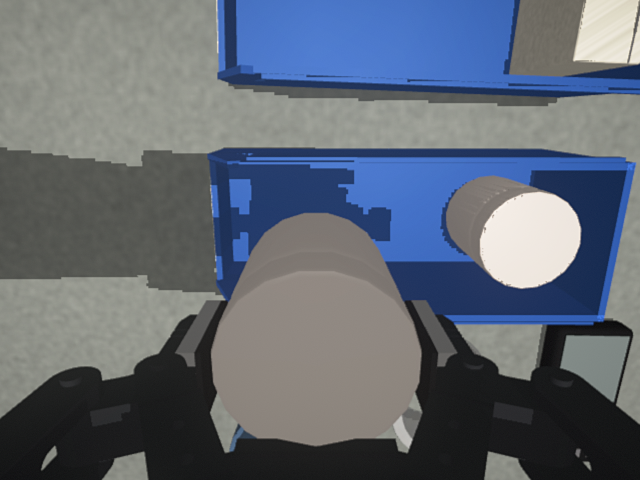

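Jar is over its bin: outer back corners at (634,159) and (604,324), a few mm from prediction. Lowering.

Request:
{"name": "play_rows", "arguments": {
  "rows": [
    [50, [0.05, 0.003, 0], [0, 0, 0]],
    [50, [0.12, 0.003, 0], [0, 0, 0]],
    [50, [0.19, 0.003, 0], [0, 0, 0]],
    [50, [0.26, 0.003, 0], [0, 0, 0]],
    [50, [0.33, 0.003, 0], [0, 0, 0]],
    [50, [0.39, 0.003, 0], [0, 0, 0]],
    [50, [0.43, 0.003, 0], [0, 0, 0]],
    [50, [0.45, 0.003, 0], [0, 0, 0]],
    [50, [0.455, 0.003, 0], [0, 0, 0]],
    [50, [0.455, 0.003, 0], [0, 0, 0]]
  ]
}}

```text
time: 16.6
eef_pos: [0.4858, 0.0644, 0.0501]
tcp_rot: [0.001, 0.707, -0.001, 0.707]
contact_force: [-0.1, -0.7, -2.0]
opening: 0.711
```

Request:
{"name": "play_rows", "arguments": {
  "rows": [
    [50, [0.005, 0, 0], [0, 0, 0]],
    [50, [0.01, 0, 0], [0, 0, 0]],
    [50, [0.015, 0, 0], [0, 0, 0]],
    [50, [0.018, 0, 0], [0, 0, 0]],
    [50, [0.018, 0, 0], [0, 0, 0]]
  ]
}}

```text
time: 17.02
eef_pos: [0.4857, 0.0651, 0.0449]
tcp_rot: [0.0, 0.707, -0.0, 0.707]
contact_force: [0.2, -0.1, -1.9]
opening: 0.71
```

Request:
{"name": "play_rows", "arguments": {
  "rows": [
    [50, [0.004, 0, 0], [0, 0, 0]],
    [50, [0.008, 0, 0], [0, 0, 0]],
    [50, [0.008, 0, 0], [0, 0, 0]]
  ]
}}

```text
time: 17.27
eef_pos: [0.4859, 0.0652, 0.0443]
tcp_rot: [0.0, 0.708, -0.0, 0.707]
contact_force: [-5.5, -0.4, 11.4]
opening: 0.712
```

Request:
{"name": "play_rows", "arguments": {
  "rows": [
    [90, [0, 0, 0], [0, 0, 0]],
    [90, [0, 0, 0], [0, 0, 0]],
    [90, [0, 0, 0], [0, 0, 0]],
    [90, [0, 0, 0], [0, 0, 0]],
    [90, [-0.05, 0, 0], [0, 0, 0]],
    [90, [-0.13, 0, 0], [0, 0, 0]],
    [90, [-0.23, 0, 0], [0, 0, 0]],
    [90, [-0.33, 0, 0], [0, 0, 0]],
    [90, [-0.45, 0, 0], [0, 0, 0]],
    [90, [-0.567, 0, 0], [0, 0, 0]]
  ]
}}

```text
time: 18.1
eef_pos: [0.485, 0.0651, 0.2134]
tcp_rot: [0.0, 0.708, -0.0, 0.707]
contact_force: [0.9, 0.2, 0.4]
opening: 0.903
```

Request:
{"name": "play_rows", "arguments": {
  "rows": [
    [100, [0, -0.05, -0.01], [-0.01, 0, 0]],
    [100, [0, -0.15, -0.03], [-0.02, 0, 0]],
    [100, [0, -0.25, -0.05], [-0.03, 0, 0]],
    [100, [0, -0.36, -0.07], [-0.04, 0, 0]],
    [100, [0, -0.47, -0.09], [-0.05, 0, 0]],
    [100, [0, -0.58, -0.11], [-0.065, 0, 0]],
    [100, [0, -0.69, -0.13], [-0.08, 0, 0]],
    [100, [0, -0.8, -0.15], [-0.09, 0, 0]],
    [100, [0, -0.9, -0.166], [-0.1035, 0, 0]],
    [100, [0, -0.935, -0.166], [-0.1035, 0, 0]]
  ]
}}

```text
time: 18.93
eef_pos: [0.4348, -0.2187, 0.2124]
tcp_rot: [-0.057, 0.705, 0.056, 0.705]
contact_force: [0.4, 1.1, 0.5]
opening: 1.001
```

Request:
{"name": "play_rows", "arguments": {
  "rows": [
    [100, [0, 0, 0], [0, 0, 0]],
    [100, [0, 0, 0], [0, 0, 0]],
    [100, [0, 0, 0], [0, 0, 0]]
  ]
}}

```text
time: 19.18
eef_pos: [0.4358, -0.2142, 0.2121]
tcp_rot: [-0.057, 0.705, 0.058, 0.705]
contact_force: [0.4, -0.2, -0.0]
opening: 0.999
```

```bash
python3 - <<'E'
from h import *
w=grab("wrist","pics/w5.png");s=ctrl.get_state();print(s["eef_pos"],s["tcp_rot"].round(4),s["opening"])
for p in [(.4631,-.1948),(.4692,-.2289),(.4065,-.2391),(.4008,-.2051)]: print(proj(w,(*p,.084)))
t=grab("top","pics/t5.png")
hsv=cv2.cvtColor(t["color"],cv2.COLOR_RGB2HSV)
m=cv2.inRange(hsv,(0,0,105),(180,70,255))[205:315,250:290]
n,l,st,c=cv2.connectedComponentsWithStats(m)
for i in range(1,n):
    if st[i,4]>60: print(st[i],c[i]+[250,205],onz(t,*(c[i]+[250,205]),.078))
E
```

```text
[ 0.43585267 -0.21402843  0.2121814 ] [-0.0574  0.7048  0.058   0.7047] 0.9938716932262925
[361.  205.8]
[360.2 257. ]
[264.7 256.9]
[262.7 206. ]
[  8   0  31  30 713] [272.84852735 219.90743338] [0.6146 0.0606]
[  4  63  31  31 742] [269.40026954 283.26684636] [0.4853 0.0655]
```

View pics/w5.png

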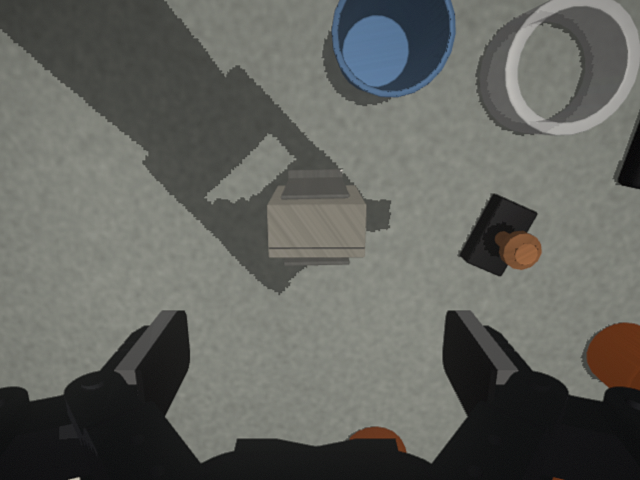

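Carton top is at (268–366, 205–257), centred between the fingers; the jar stands at (.485,.066) and its sample is unmoved. Gripping the carton's ends.

Request:
{"name": "play_rows", "arguments": {
  "rows": [
    [100, [0.08, -0.009, 0.005], [0, 0, 0]],
    [100, [0.18, -0.009, 0.005], [0, 0, 0]],
    [100, [0.28, -0.009, 0.005], [0, 0, 0]],
    [100, [0.37, -0.009, 0.005], [0, 0, 0]],
    [100, [0.46, -0.009, 0.005], [0, 0, 0]],
    [100, [0.53, -0.009, 0.005], [0, 0, 0]],
    [100, [0.563, -0.009, 0.005], [0, 0, 0]],
    [100, [0.563, -0.009, 0.005], [0, 0, 0]],
    [100, [0.563, -0.009, 0.005], [0, 0, 0]]
  ]
}}

```text
time: 20.03
eef_pos: [0.438, -0.2174, 0.0439]
tcp_rot: [-0.058, 0.705, 0.058, 0.705]
contact_force: [-0.9, 0.3, 0.9]
opening: 1.0
```

Request:
{"name": "play_rows", "arguments": {
  "rows": [
    [60, [0, 0, 0], [0, 0, 0]],
    [60, [0, 0, 0], [0, 0, 0]],
    [60, [0, 0, 0], [0, 0, 0]],
    [60, [0, 0, 0], [0, 0, 0]],
    [60, [0, 0, 0], [0, 0, 0]],
    [60, [0, 0, 0], [0, 0, 0]],
    [60, [0, 0, 0], [0, 0, 0]]
  ]
}}

```text
time: 20.62
eef_pos: [0.4389, -0.2189, 0.0456]
tcp_rot: [-0.058, 0.704, 0.056, 0.706]
contact_force: [-0.4, 1.5, 6.4]
opening: 0.748
```

Request:
{"name": "play_rows", "arguments": {
  "rows": [
    [60, [-0.03, 0, 0], [0, 0, 0]],
    [60, [-0.07, 0, 0], [0, 0, 0]],
    [60, [-0.12, 0, 0], [0, 0, 0]],
    [60, [-0.18, 0, 0], [0, 0, 0]],
    [60, [-0.24, 0, 0], [0, 0, 0]],
    [60, [-0.31, 0, 0], [0, 0, 0]],
    [60, [-0.37, 0, 0], [0, 0, 0]],
    [60, [-0.4, 0, 0], [0, 0, 0]],
    [60, [-0.4, 0, 0], [0, 0, 0]]
  ]
}}

```text
time: 21.37
eef_pos: [0.4386, -0.2187, 0.1662]
tcp_rot: [-0.058, 0.703, 0.056, 0.706]
contact_force: [0.6, -0.0, -2.2]
opening: 0.745
```

Request:
{"name": "play_rows", "arguments": {
  "rows": [
    [60, [0, -0.04, 0.015], [0.075, 0, 0]],
    [60, [0, -0.08, 0.03], [0.15, 0, 0]],
    [60, [0, -0.13, 0.05], [0.225, 0, 0]],
    [60, [0, -0.18, 0.07], [0.3, 0, 0]],
    [60, [0, -0.23, 0.09], [0.375, 0, 0]],
    [60, [0, -0.28, 0.11], [0.45, 0, 0]],
    [60, [0, -0.32, 0.13], [0.525, 0, 0]],
    [60, [0, -0.35, 0.145], [0.6, 0, 0]],
    [60, [0, -0.36, 0.148], [0.675, 0, 0]],
    [60, [0, -0.36, 0.148], [0.75, 0, 0]]
  ]
}}

```text
time: 22.2
eef_pos: [0.4983, -0.3175, 0.1614]
tcp_rot: [0.346, 0.618, -0.346, 0.616]
contact_force: [0.1, 0.6, -2.1]
opening: 0.744
```

Request:
{"name": "play_rows", "arguments": {
  "rows": [
    [60, [0, 0, 0], [0.07, 0, 0]],
    [60, [0.03, 0, 0], [0.14, 0, 0]],
    [60, [0.07, 0, 0], [0.2, 0, 0]],
    [60, [0.13, 0, 0], [0.25, 0, 0]],
    [60, [0.19, 0, 0], [0.25, 0, 0]],
    [60, [0.25, 0, 0], [0.25, 0, 0]],
    [60, [0.31, 0, 0], [0.25, 0, 0]],
    [60, [0.36, 0, 0], [0.25, 0, 0]],
    [60, [0.39, 0, 0], [0.25, 0, 0]],
    [60, [0.39, 0, 0], [0.25, 0, 0]]
  ]
}}

```text
time: 23.03
eef_pos: [0.4972, -0.3159, 0.0434]
tcp_rot: [0.458, 0.541, -0.458, 0.537]
contact_force: [-0.4, 0.2, -0.1]
opening: 0.741
```

Request:
{"name": "play_rows", "arguments": {
  "rows": [
    [60, [0.005, 0, 0], [0, 0, 0]],
    [60, [0.01, 0, 0], [0, 0, 0]],
    [60, [0.015, 0, 0], [0, 0, 0]],
    [60, [0.02, 0, 0], [0, 0, 0]],
    [60, [0.02, 0, 0], [0, 0, 0]]
  ]
}}

```text
time: 23.45
eef_pos: [0.4994, -0.3177, 0.0416]
tcp_rot: [0.458, 0.538, -0.458, 0.539]
contact_force: [0.0, 0.5, 1.7]
opening: 0.741
```

Request:
{"name": "play_rows", "arguments": {
  "rows": [
    [60, [0.004, 0, 0], [0, 0, 0]],
    [60, [0.006, 0, 0], [0, 0, 0]],
    [60, [0.006, 0, 0], [0, 0, 0]]
  ]
}}

```text
time: 23.7
eef_pos: [0.4996, -0.3177, 0.0415]
tcp_rot: [0.458, 0.539, -0.458, 0.539]
contact_force: [-3.0, 2.9, 10.9]
opening: 0.744
```

Request:
{"name": "play_rows", "arguments": {
  "rows": [
    [98, [0, 0, 0], [0, 0, 0]],
    [98, [0, 0, 0], [0, 0, 0]],
    [98, [0, 0, 0], [0, 0, 0]],
    [98, [0, 0, 0], [0, 0, 0]],
    [98, [-0.04, 0, 0], [0, 0, 0]],
    [98, [-0.11, 0, 0], [0, 0, 0]],
    [98, [-0.19, 0, 0], [0, 0, 0]],
    [98, [-0.28, 0, 0], [0, 0, 0]],
    [98, [-0.36, 0, 0], [0, 0, 0]],
    [98, [-0.4, 0, 0], [0, 0, 0]]
  ]
}}

```text
time: 24.53
eef_pos: [0.5002, -0.3185, 0.1634]
tcp_rot: [0.458, 0.537, -0.458, 0.541]
contact_force: [0.6, -0.9, 0.4]
opening: 0.985
```

Request:
{"name": "play_rows", "arguments": {
  "rows": [
    [100, [0, 0, 0], [-0.07, 0, 0]],
    [100, [0, 0, 0], [-0.14, 0, 0]],
    [100, [0, 0, 0], [-0.21, 0, 0]],
    [100, [0, 0, 0], [-0.28, 0, 0]],
    [100, [0, 0, 0], [-0.35, 0, 0]],
    [100, [0, 0, 0], [-0.42, 0, 0]],
    [100, [0, 0, 0], [-0.49, 0, 0]],
    [100, [0, 0, 0], [-0.56, 0, 0]],
    [100, [0, 0, 0], [-0.63, 0, 0]],
    [100, [0, 0, 0], [-0.7, 0, 0]]
  ]
}}

```text
time: 25.37
eef_pos: [0.4986, -0.3171, 0.1584]
tcp_rot: [0.107, 0.699, -0.107, 0.699]
contact_force: [-0.2, 0.4, 0.6]
opening: 0.999
```

Request:
{"name": "play_rows", "arguments": {
  "rows": [
    [100, [0, 0, 0], [-0.07, 0, 0]],
    [100, [0, 0, 0], [-0.14, 0, 0]],
    [100, [0, 0, 0], [-0.21, 0, 0]],
    [100, [0, 0, 0], [-0.28, 0, 0]],
    [100, [0, 0, 0], [-0.3, 0, 0]],
    [100, [0, 0, 0], [-0.3, 0, 0]],
    [100, [0, 0, 0], [-0.3, 0, 0]]
  ]
}}

```text
time: 25.95
eef_pos: [0.4986, -0.3172, 0.1585]
tcp_rot: [-0.057, 0.705, 0.057, 0.705]
contact_force: [-0.3, 0.3, -0.1]
opening: 1.002
```

```bash
python3 - <<'E'
from h import *
w=grab("wrist","pics/w6.png");s=ctrl.get_state();print(s["eef_pos"],s["tcp_rot"].round(4))
a=np.radians(9.3);ex=np.array([np.sin(a),-np.cos(a)]);ey=np.array([np.cos(a),np.sin(a)])
for i,j in((1,1),(1,-1),(-1,-1),(-1,1)):print(proj(w,(*(np.array([.4994,-.3177])+.032*i*ex+.018*j*ey),.08)))
E
```

```text
[ 0.49867008 -0.31720339  0.158546  ] [-0.0567  0.7049  0.057   0.7047]
[347.2 306.3]
[283.2 306.5]
[280.3 193.8]
[349.4 193.6]
```

View pics/w6.png

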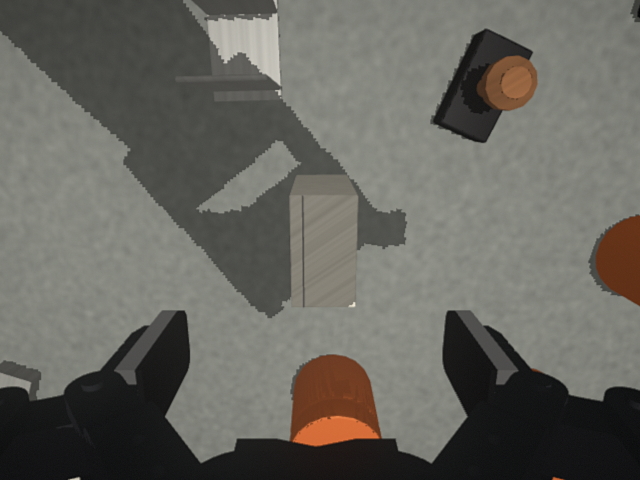

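The carton stands upright at (290–357, 195–307), about 4 mm to +x of the jaws' centre; I'll correct for that and regrip on the broad faces.

Request:
{"name": "play_rows", "arguments": {
  "rows": [
    [100, [0.05, 0, 0.013], [0, 0, 0]],
    [100, [0.13, 0, 0.013], [0, 0, 0]],
    [100, [0.21, 0, 0.013], [0, 0, 0]],
    [100, [0.29, 0, 0.013], [0, 0, 0]],
    [100, [0.36, 0, 0.013], [0, 0, 0]],
    [100, [0.395, 0, 0.013], [0, 0, 0]],
    [100, [0.395, 0, 0.013], [0, 0, 0]],
    [50, [0.395, 0, 0.013], [0, 0, 0]],
    [50, [0.395, 0, 0.013], [0, 0, 0]],
    [50, [0.395, 0, 0.013], [0, 0, 0]]
  ]
}}

```text
time: 26.83
eef_pos: [0.5038, -0.3177, 0.0423]
tcp_rot: [-0.058, 0.704, 0.056, 0.706]
contact_force: [-0.8, -0.8, 0.3]
opening: 0.604
```

Request:
{"name": "play_rows", "arguments": {
  "rows": [
    [45, [0, 0, 0], [0, 0, 0]],
    [40, [0, 0, 0], [0, 0, 0]],
    [35, [0, 0, 0], [0, 0, 0]],
    [30, [0, 0, 0], [0, 0, 0]],
    [30, [0, 0, 0], [0, 0, 0]],
    [30, [0, 0, 0], [0, 0, 0]],
    [30, [0, 0, 0], [0, 0, 0]],
    [30, [0, 0, 0], [0, 0, 0]]
  ]
}}

```text
time: 27.5
eef_pos: [0.5036, -0.3175, 0.0419]
tcp_rot: [-0.058, 0.704, 0.056, 0.705]
contact_force: [-0.9, 0.4, 5.7]
opening: 0.414
```

Request:
{"name": "play_rows", "arguments": {
  "rows": [
    [30, [-0.04, 0, 0], [0, 0, 0]],
    [30, [-0.1, 0, 0], [0, 0, 0]],
    [30, [-0.18, 0, 0], [0, 0, 0]],
    [30, [-0.26, 0, 0], [0, 0, 0]],
    [30, [-0.34, 0, 0], [0, 0, 0]],
    [30, [-0.42, 0, 0], [0, 0, 0]],
    [30, [-0.5, 0, 0], [0, 0, 0]],
    [30, [-0.533, 0, 0], [0, 0, 0]]
  ]
}}

```text
time: 28.17
eef_pos: [0.5037, -0.3174, 0.2043]
tcp_rot: [-0.059, 0.703, 0.056, 0.706]
contact_force: [0.6, -0.8, -0.8]
opening: 0.414
```

Request:
{"name": "play_rows", "arguments": {
  "rows": [
    [30, [0, 0.04, 0.01], [0.005, 0, 0]],
    [30, [0, 0.12, 0.025], [0.015, 0, 0]],
    [30, [0, 0.21, 0.04], [0.03, 0, 0]],
    [30, [0, 0.31, 0.06], [0.045, 0, 0]],
    [30, [0, 0.41, 0.08], [0.06, 0, 0]],
    [30, [0, 0.51, 0.095], [0.075, 0, 0]],
    [30, [0, 0.61, 0.11], [0.09, 0, 0]],
    [30, [0, 0.71, 0.13], [0.105, 0, 0]],
    [30, [0, 0.79, 0.145], [0.12, 0, 0]],
    [30, [0, 0.845, 0.155], [0.131, 0, 0]]
  ]
}}

```text
time: 29.0
eef_pos: [0.5057, -0.0555, 0.1975]
tcp_rot: [0.016, 0.708, -0.015, 0.705]
contact_force: [0.8, -0.1, -1.2]
opening: 0.416
```

Request:
{"name": "play_rows", "arguments": {
  "rows": [
    [30, [0, 0.1, 0], [0, 0, 0]],
    [30, [0, 0.2, -0.01], [0, 0, 0]],
    [30, [0, 0.3, -0.01], [0, 0, 0]],
    [30, [0, 0.4, -0.02], [0, 0, 0]],
    [30, [0, 0.5, -0.02], [0, 0, 0]],
    [30, [0, 0.6, -0.02], [0, 0, 0]],
    [30, [0, 0.7, -0.022], [0, 0, 0]],
    [30, [0, 0.79, -0.022], [0, 0, 0]],
    [30, [0, 0.84, -0.022], [0, 0, 0]],
    [30, [0, 0.858, -0.022], [0, 0, 0]]
  ]
}}

```text
time: 29.83
eef_pos: [0.5101, 0.201, 0.1976]
tcp_rot: [0.014, 0.709, -0.015, 0.705]
contact_force: [-1.3, -0.5, -1.3]
opening: 0.417
```

Request:
{"name": "play_rows", "arguments": {
  "rows": [
    [30, [0, 0, 0], [0, 0, 0]],
    [30, [0, 0, 0], [0, 0, 0]],
    [30, [0, 0, 0], [0, 0, 0]]
  ]
}}

```text
time: 30.08
eef_pos: [0.5119, 0.1976, 0.1993]
tcp_rot: [0.016, 0.707, -0.016, 0.706]
contact_force: [0.2, 0.2, -1.5]
opening: 0.415
```

```bash
python3 - <<'E'
from h import *
w=grab("wrist","pics/w7.png");s=ctrl.get_state();print(s["eef_pos"],s["tcp_rot"].round(4),s["opening"])
for p in [(.6626,.2369),(.6606,.1452)]: print(proj(w,(*p,.1)))
E
```

```text
[0.51209216 0.1974431  0.19960435] [ 0.0158  0.7073 -0.0161  0.7066] 0.4138393310405465
[580.9 161.1]
[558.9 311.4]
```

View pics/w7.png

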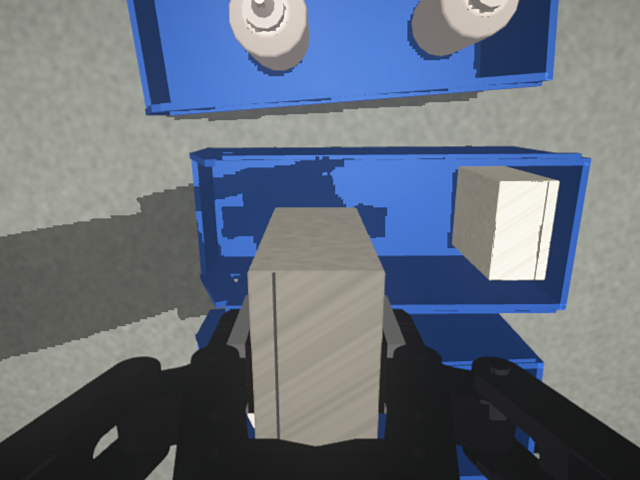

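Bin corners are at (590,157) and (567,311), within about 1 mm laterally, and parallel to the carton. Lowering.

Request:
{"name": "play_rows", "arguments": {
  "rows": [
    [30, [0.05, 0.003, 0], [0, 0, 0]],
    [30, [0.12, 0.003, 0], [0, 0, 0]],
    [30, [0.2, 0.003, 0], [0, 0, 0]],
    [30, [0.27, 0.003, 0], [0, 0, 0]],
    [30, [0.33, 0.003, 0], [0, 0, 0]],
    [30, [0.39, 0.003, 0], [0, 0, 0]],
    [30, [0.44, 0.003, 0], [0, 0, 0]],
    [30, [0.475, 0.003, 0], [0, 0, 0]],
    [30, [0.495, 0.003, 0], [0, 0, 0]],
    [30, [0.495, 0.003, 0], [0, 0, 0]]
  ]
}}

```text
time: 30.97
eef_pos: [0.5116, 0.1986, 0.0504]
tcp_rot: [0.016, 0.708, -0.016, 0.706]
contact_force: [0.1, 0.2, -0.5]
opening: 0.418
```

Request:
{"name": "play_rows", "arguments": {
  "rows": [
    [30, [0.005, 0, 0], [0, 0, 0]],
    [30, [0.01, 0, 0], [0, 0, 0]],
    [30, [0.015, 0, 0], [0, 0, 0]],
    [30, [0.015, 0, 0], [0, 0, 0]]
  ]
}}

```text
time: 31.3
eef_pos: [0.5128, 0.1994, 0.0477]
tcp_rot: [0.016, 0.707, -0.015, 0.707]
contact_force: [0.3, -0.1, -2.2]
opening: 0.416
```

Request:
{"name": "play_rows", "arguments": {
  "rows": [
    [30, [0.003, 0, 0], [0, 0, 0]],
    [30, [0.006, 0, 0], [0, 0, 0]],
    [30, [0.009, 0, 0], [0, 0, 0]],
    [30, [0.009, 0, 0], [0, 0, 0]]
  ]
}}

```text
time: 31.63
eef_pos: [0.5128, 0.1996, 0.0459]
tcp_rot: [0.015, 0.707, -0.015, 0.707]
contact_force: [-3.1, -0.6, 6.5]
opening: 0.416
```

Contact on the floor. Release, lift and check.

Request:
{"name": "play_rows", "arguments": {
  "rows": [
    [70, [0, 0, 0], [0, 0, 0]],
    [70, [0, 0, 0], [0, 0, 0]],
    [70, [0, 0, 0], [0, 0, 0]],
    [70, [0, 0, 0], [0, 0, 0]],
    [70, [-0.05, 0, 0], [0, 0, 0]],
    [70, [-0.13, 0, 0], [0, 0, 0]],
    [70, [-0.23, 0, 0], [0, 0, 0]],
    [70, [-0.33, 0, 0], [0, 0, 0]],
    [70, [-0.45, 0, 0], [0, 0, 0]],
    [70, [-0.567, 0, 0], [0, 0, 0]]
  ]
}}

```text
time: 32.47
eef_pos: [0.5118, 0.1992, 0.2155]
tcp_rot: [0.015, 0.707, -0.016, 0.707]
contact_force: [1.0, 0.3, -0.2]
opening: 0.699
```

Request:
{"name": "play_rows", "arguments": {
  "rows": [
    [70, [0, -0.08, 0], [0, 0, 0]],
    [70, [0, -0.2, 0], [0, 0, 0]],
    [70, [0, -0.32, 0], [0, 0, 0]],
    [70, [0, -0.44, 0], [0, 0, 0]],
    [70, [0, -0.56, 0], [0, 0, 0]],
    [70, [0, -0.68, 0], [0, 0, 0]],
    [70, [0, -0.8, 0], [0, 0, 0]],
    [70, [0, -0.9, 0], [0, 0, 0]],
    [70, [0, -1, 0], [0, 0, 0]]
  ]
}}

```text
time: 33.22
eef_pos: [0.4988, -0.1021, 0.2145]
tcp_rot: [0.016, 0.707, -0.016, 0.707]
contact_force: [0.4, 0.2, 0.1]
opening: 0.7
```

Request:
{"name": "play_rows", "arguments": {
  "rows": [
    [70, [0, -0.08, 0], [0, 0, 0]],
    [70, [0, -0.2, 0], [0, 0, 0]],
    [70, [0, -0.32, 0], [0, 0, 0]],
    [70, [0, -0.44, 0], [0, 0, 0]],
    [70, [0, -0.5, 0], [0, 0, 0]],
    [70, [0, -0.5, 0], [0, 0, 0]]
  ]
}}

```text
time: 33.72
eef_pos: [0.4922, -0.2539, 0.2144]
tcp_rot: [0.017, 0.707, -0.017, 0.707]
contact_force: [-0.4, -0.1, -0.3]
opening: 0.697
```

```bash
python3 - <<'E'
from h import *
t=grab("top")
im=cv2.cvtColor(t["color"],cv2.COLOR_RGB2BGR)
cv2.imwrite("pics/end.png",cv2.resize(im[150:340,105:425],None,fx=2.5,fy=2.5,interpolation=cv2.INTER_CUBIC))
hsv=cv2.cvtColor(t["color"],cv2.COLOR_RGB2HSV)
for a,b,z in((118,165,.08),(186,226,.084),(252,289,.078)):
    m=cv2.inRange(hsv,(0,0,105),(180,70,255))[197:318,a:b]
    n,l,st,c=cv2.connectedComponentsWithStats(m)
    for i in range(1,n):
        if st[i,4]>60:
            r=cv2.minAreaRect(np.argwhere(l==i)[:,::-1].astype(np.float32))
            print(st[i],onz(t,*(c[i]+[a,197]),z),r[1],r[2])
E
```

```text
[  0   0  47  10 436] [0.6518 0.3326] (9.0, 46.0) 90.0
[ 14  16  21  21 331] [0.6063 0.3269] (20.0, 20.0) 90.0
[ 14  73  21  22 349] [0.4901 0.3221] (21.0, 20.0) 90.0
[  6   1  33  19 565] [0.6395 0.1928] (31.784320831298828, 17.861345291137695) 3.1798300743103027
[  0  63  35  20 585] [0.5122 0.1999] (33.226539611816406, 18.19416618347168) 3.179830312728882
[  0 115  40   6 222] [0.4221 0.1937] (5.0, 39.0) 90.0
[  0   0  37   3 111] [0.6601 0.0672] (2.0, 36.0) 90.0
[  6   8  31  31 718] [0.6146 0.0606] (29.698484420776367, 29.698482513427734) 45.0
[  2  71  31  31 742] [0.4853 0.0655] (30.0, 30.0) 90.0
```

View pics/end.png

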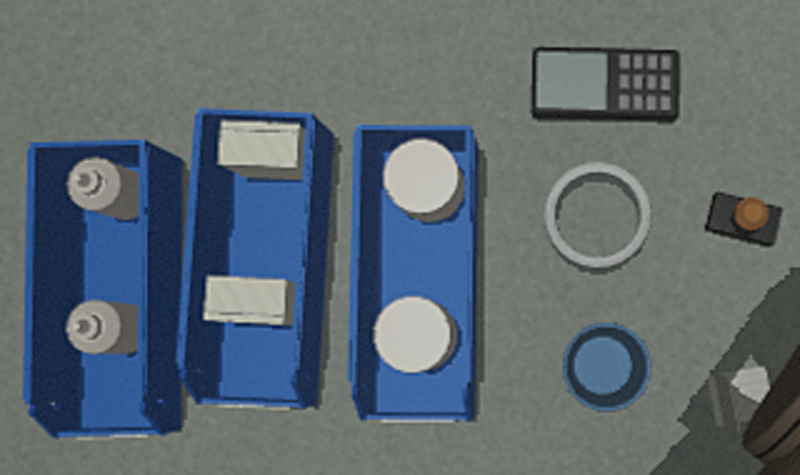

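All three stand upright in the right bins, and the carton is crosswise and parallel to its sample. The samples, tape, cup, stamp and terminal look undisturbed. The robot is clear, so I'll hand in.

```bash
python3 -c "
from plant import ctrl
print(ctrl.sign_off(), ctrl.get_state()['time'])"
```

```text
the job is handed in; nothing more can be done
the job is handed in; nothing more can be done
```

The bottle, the jar and the carton now stand upright in their kinds' bins, and the job is handed in at about 34 s on the robot's clock. I took the carton from the holder by its ends, set it on the table, regripped it by its broad faces and placed it crosswise. Each item was lowered until it touched the floor, then released.

The last top view gave these positions:

| Item | x (m) | y (m) | Off its bin's centre line |
|---|---|---|---|
| Bottle | 0.490 | 0.322 | about 1 mm |
| Jar | 0.485 | 0.066 | about 2.5 mm |
| Carton | 0.512 | 0.200 | about 2 mm |

- **Carton angle:** it matches the carton sample to the resolution of the picture.
- **Other items:** the bottle and jar samples measured within about 1 mm of their first positions. The carton sample read 4 mm from its hand-picked start (0.6395 against 0.6356 m), which I put down to the different measuring method. I only looked at the tape, cup, stamp and terminal in that picture, and they appear unmoved.
- **Disagreements:** the wrist and top cameras differed by 1–5 mm on some points, which was well within the clearances. No check failed, and handing in gave no verdict.

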